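# Seat the grinder's burr carrier and close the hold-down yoke

### The job

Put the burr carrier (orange grip bar) from the rubber rest ring into the grinder's throat, turning it under light pressure, never more than about 40 N, until you feel its tongue drop into the rotor slot and its flange lies fully down on the grinder. Only then swing the red-tabbed hold-down yoke over it, fully closed, and let go. Leave everything else on the counter where it is.

Things in the scene. Friction and masses are not known exactly. Their poses are not given: they have to be found in the camera images.
- carrier_grip (a point): Burr carrier, 300 g, upright on the rubber rest ring: orange grip bar 36 (x) x 14 (y) x 38 mm tall on an aluminium flange disc 66 mm across, 6 mm thick. Point: centre of the bar, 19 mm under its top and 19 mm over the flange's top face. x along the bar, z up. A half turn makes no difference to the fit. When seated it is 95 mm above the table.
- tongue_end (a point): Middle of the lower end of the carrier's steel drive tongue, 49 mm under the grip bar's centre. The tongue is 40 mm long (along x, parallel to the grip bar), 9 mm wide, 10 mm tall; above it is a steel pilot disc 52 mm across, 14 mm thick, then the flange. Axes as the carrier.
- rest: Fixed black rubber rest ring on which the carrier starts: 72 mm outside, 48 mm inside, 14 mm tall; the tongue hangs inside it. Origin under its centre.
- grinder: Low black grinder head, fixed. Origin on the table under the throat's centre; reaches 60 mm to -x (front, towards the robot), 100 mm to +x, 65 mm either side; top face 70 mm high, hinge blocks at the back 92 mm. The carrier and the grinder (with rotor and yoke) must never press on each other with more than 45 N.
- throat (a point): Centre of the mouth of the grinder's round throat, level with its top face. Throat 56 mm across, 3 mm chamfer. Fully down, the carrier's flange lies on this face; with the tongue merely resting on the rotor, the flange stands 8 mm above it (4 mm if the sprung rotor is pushed down). Axes as the grinder.
- rotor_top (a point): Centre of the brass burr rotor's top, 16 mm down the throat; axes as the GRINDER. its 12.6 mm slot takes the tongue (play 1.8 mm a side, about 0.08 rad). The slot's angle is not measured: within 0.5 rad either side of the grinder's x axis. The rotor is stiff to turn (0.15 N m: pressed lightly it stays put), and sprung: sinks 4 mm at 2 N per mm, then stops hard.
- yoke (a joint): Angle of the hinged hold-down yoke (clamp): 0 = closed, level on its stop, 1.5 mm above a seated flange; positive = swung up and back to the grinder's +x, at most 2.05; starts at 1.75 to 1.95. Steel frame that passes around the grip bar (side bars 49 mm apart inside, front bar 114 to 122 mm from the hinge). Friction hinge, 0.3 N m: stays where it is left, is pushed with 2 to 4 N at the tab.
- yoke_tab (a point): Centre of the outer face (upper face when closed) of the red tab at the yoke's free end; tab 44 mm wide, 26 mm long, 9 mm thick. 135 mm from the hinge axis and 3.5 mm above its plane. z is the face's normal (up when closed, mostly to the grinder's +x when open), x points to the hinge.
- yoke_hinge (a point): Middle of the yoke's hinge axis, on the grinder 85 mm behind (+x of) the throat's centre, 83 mm above the table. The axis is the grinder's y.
- milk_jug: Bystander, to be left alone: open steel milk jug with a handle, 84 mm wide, 110 mm tall.
- red_cup: Bystander, to be left alone: red mug, 86 mm wide, 65 mm tall.
- yellow_cup: Bystander, to be left alone: yellow mug, 86 mm wide, 65 mm tall.
- tamper: Bystander, to be left alone: dark steel tamper standing upright, 58 mm base, 86 mm tall.
- brush: Bystander, to be left alone: cleaning brush lying flat, 170 mm long.
- driver: Bystander, to be left alone: screwdriver lying flat, 180 mm long.
- dose_ring: Bystander, to be left alone: thin aluminium dosing ring, 64 mm wide, 28 mm tall.

How it is judged:
By the outcome, as a careful person would: the job done as asked, in the order asked, and still so for the second after the job is handed in, with the robot touching nothing.
It also fails if it takes over 67 s, if anything falls off the work surface, if the arm or the gripper's body presses on something with over 40 N, if the wrist force passes 120 N, or if a joint passes its speed limit or range.

### The arm

A 6-joint arm with a two-finger parallel gripper is mounted at the origin on the work surface. World frame = base frame: x ahead of the robot, y to its left, z up, the work surface at z = 0. Lengths are in mm, angles in rad, forces in N, time in s.
With the tool pointing down it reaches from about 350 to 775 mm from the base axis. Payload 7.3 kg.
Tool frame: the origin (TCP) lies at the centre of the arm's flange, where the gripper is bolted on; the fingertips stand 178 mm ahead of it and the grasp point (between the pads) lies 159 mm ahead of it; z points along the fingers, y is the direction in which the jaws open and shut (so a half turn about z gives the same grasp; the last joint's range is limited). The gripper opens to 92 mm and grips with 3 to 60 N. Pads are 19 mm wide; open, the fingers measure 130 mm over their backs; the gripper's body (75 mm by 190 mm) begins 47 mm behind the grasp point.
Start: joints at [1.083, 0.342, 1.524, -0, 1.275, -0.146], TCP at [175.95, 494.641, 404.741] pointing down, gripper open.
Joint ranges: [-2.53, 2.53], [-0.77, 2.02], [0.04, 2.7], [-1, 4.14], [0.28, 2.66], [-3.11, 3.11]. Speed limits (rad/s): [2.57, 2.57, 3.14, 3.14, 3.14, 3.14].

### API

Orientations are given as [roll, pitch, yaw] about the fixed x, y, z axes, in that order (R = Rz(yaw) Ry(pitch) Rx(roll)).
In Python, from plant import status, viewer, ticket gives the robot as it stands.
- The arm moves only by the tool play_rows, never from a script. Its argument "commands" is a list of rows, each an object with "offset": the shift along the tool's x, y, z in m, a list of three; "twist": the turn about the tool's z in degrees. A call has 1 to 5 rows; each row shifts and turns the commanded pose from where the row before left it, along the tool's axes as they then stand; what a row does not reach is not made up. A row lasts 1/10 s, in which the tool goes at most 50 mm and 8.59 degrees, less where a joint would pass 70% of its speed; a pose out of reach is approached as far as the arm can. A call with a gripper value outside its range is refused whole. "jaw" is the closure in counts, from 0 (fully open) to 255 (shut), set as the call begins (left out, the last holds). The fingers move at their own pace and stop on an object; the grip force is fixed at half the most. Time passes only in rows, so rows that do not move let the fingers close. It gives the time, the measured TCP pose, the force and the opening at its end, in the units of the state.
- status.get_obs(): the state, without advancing time (a new reading comes with each control period).
- viewer.capture(name): name is "side" or "top" or "wrist"; returns the picture (400x640x3 uint8, red, green, blue); there is no depth.
- viewer.camera_params(name): a dict with "fov_y" (degrees; the focal length in pixels is half the picture's height over the tangent of half this angle, whatever the lens; pixels are square), "cx", "cy" (the principal point, pixels), "D" ([k1, k2, p1, p2, k3] as OpenCV has them; the pictures are not rectified), "rvec" (rotation vector, rad) and "tvec" (3), from world to camera coordinates, as OpenCV has them; the wrist camera has in their place "T_tool_cam" (4x4, takes a point from camera to tool coordinates, whose origin is the TCP and whose axes are the flange's). Camera axes: x right, y down, z forward; pixel columns grow to the right and rows downward; lengths in mm; the calibration is good to about 2 mm. A picture is of the moment at which its call begins: read the wrist's pose just before it. camera_params takes no time and is no camera call.
- ticket.close_job(): hands the job in, once; it reports no verdict.
The state is a dict: "time": time; "joint_positions": joint angles; "dq": joint speeds; "tau": joint torques, N m; "tool_pos": TCP position; "tcp_rot": TCP orientation; "contact_force": force on the tool from outside, world axes, zero at the start; "moment": the same for the moment, N m; "grip_width": finger opening in mm.
Only numpy, scipy, OpenCV 4.12 (cv2) and the standard library are available. Lean on these libraries where they do the work, as an engineer would, in place of code of your own. Each camera call takes 0.05 s, during which the arm holds its last target.

## Working session

There is one attempt and no reset: what is moved stays moved. The work goes in short steps, Python scripts to look and compute and a tool call to move; the robot and the scene stay as the last step left them, time stands still between calls to the robot, and variables do not carry over. Pictures are saved under pics/ and viewed, and the job is handed in when it is done.

Besides the shell and the picture viewer there is one more tool, called after "Emit:" as a command line: name --argument value ..., lists and objects as JSON in quotes. play_rows: Moves the arm, as the interface text tells. Its arguments: {"type":"object","properties":{"commands":{"type":"array"},"jaw":{"type":"number"}},"required":["commands"]}

```bash
ls; mkdir -p pics; cat > h.py <<'E'
import numpy as np, cv2
from plant import status, viewer, ticket
from scipy.spatial.transform import Rotation as R
def cam(n, obs=None):
    p=viewer.camera_params(n); f=200/np.tan(np.radians(p['fov_y'])/2)
    K=np.array([[f,0,p['cx']],[0,f,p['cy']],[0,0,1.]]); D=np.array(p['D'],float)
    if 'rvec' in p:
        Rm=cv2.Rodrigues(np.array(p['rvec'],float))[0]; t=np.array(p['tvec'],float).reshape(3)
        T=np.eye(4);T[:3,:3]=Rm.T;T[:3,3]=-Rm.T@t
    else:
        W=np.eye(4);W[:3,:3]=R.from_euler('xyz',obs['tcp_rot']).as_matrix();W[:3,3]=obs['tool_pos']
        T=W@np.array(p['T_tool_cam'],float)
    return K,D,T
def ray(c,uv):
    K,D,T=c
    q=cv2.undistortPoints(np.array(uv,float).reshape(-1,1,2),K,D)[:,0]
    d=np.c_[q,np.ones(len(q))]@T[:3,:3].T
    return T[:3,3],d/np.linalg.norm(d,axis=1)[:,None]
def onz(c,uv,z):
    o,d=ray(c,uv); return o+d*((z-o[2])/d[:,2])[:,None]
def proj(c,P):
    K,D,T=c; Ti=np.linalg.inv(T)
    return cv2.projectPoints(np.array(P,float).reshape(-1,1,3),cv2.Rodrigues(Ti[:3,:3])[0],Ti[:3,3],K,D)[0][:,0]
def tri(rays):
    A=np.zeros((3,3));b=np.zeros(3)
    for o,d in rays:
        M=np.eye(3)-np.outer(d,d);A+=M;b+=M@o
    X=np.linalg.solve(A,b); return X,[np.linalg.norm((np.eye(3)-np.outer(d,d))@(X-o)) for o,d in rays]
def snap(n,name):
    o=status.get_obs(); im=viewer.capture(n); cv2.imwrite(f'pics/{name}.png',im[...,::-1]); np.save(f'pics/{name}.npy',im); 
    import pickle; pickle.dump(cam(n,o),open(f'pics/{name}.pkl','wb')); return im
def load(name):
    import pickle; return np.load(f'pics/{name}.npy'),pickle.load(open(f'pics/{name}.pkl','rb'))
E
python3 - <<'E'
from h import *
o=status.get_obs(); print(o)
for n in ['side','top','wrist']:
    snap(n,n+'0'); c=cam(n,o); print(n,c[0][0,0],c[1],c[2].round(2).tolist())
E
```

```text
pics
{'time': 0.0, 'joint_positions': array([ 1.08299974e+00,  3.42761378e-01,  1.52498913e+00, -5.87269951e-06,
        1.27536392e+00, -1.46017793e-01]), 'dq': array([ 0.00058383,  0.00058482, -0.00161494,  0.00036305, -0.00125134,
        0.00047355]), 'tau': array([-7.41390413e-04, -4.31240916e+01, -2.44212896e+01,  7.16469577e-02,
        5.60057920e-02, -1.28123788e-04]), 'tool_pos': array([175.89468299, 494.53485756, 404.03440968]), 'tcp_rot': array([-3.14008625e+00, -2.15862059e-04,  2.79981541e+00]), 'contact_force': array([ 0.09886491, -0.16453077,  1.0104863 ]), 'moment': array([ 0.00565271, -0.02496013, -0.02509276]), 'grip_width': 91.60507803100661}
side 429.8780391302124 [-0.11850917  0.          0.          0.          0.        ] [[0.95, -0.19, 0.24, 265.23], [-0.31, -0.55, 0.78, -831.79], [-0.01, -0.81, -0.58, 701.28], [0.0, 0.0, 0.0, 1.0]]
top 402.58904651598823 [-0.09522351  0.          0.          0.          0.        ] [[0.02, -0.97, 0.22, 291.37], [-1.0, -0.02, -0.0, -24.53], [0.0, -0.22, -0.98, 1065.8], [0.0, 0.0, 0.0, 1.0]]
wrist 293.0919332805582 [-0.01126112  0.          0.          0.          0.        ] [[0.33, 0.9, 0.28, 99.18], [0.94, -0.32, -0.1, 521.53], [-0.0, 0.3, -0.95, 383.91], [0.0, 0.0, 0.0, 1.0]]
```

View pics/side0.png

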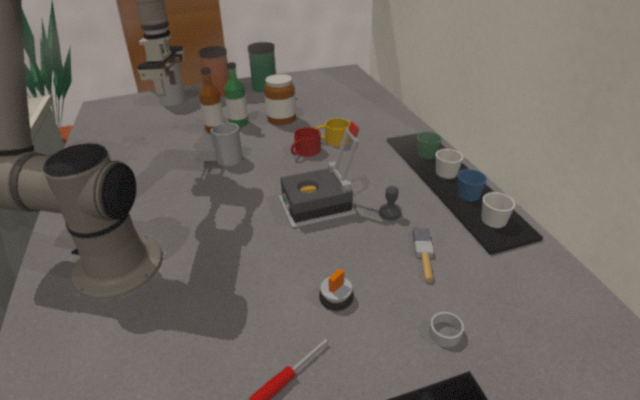

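View pics/top0.png

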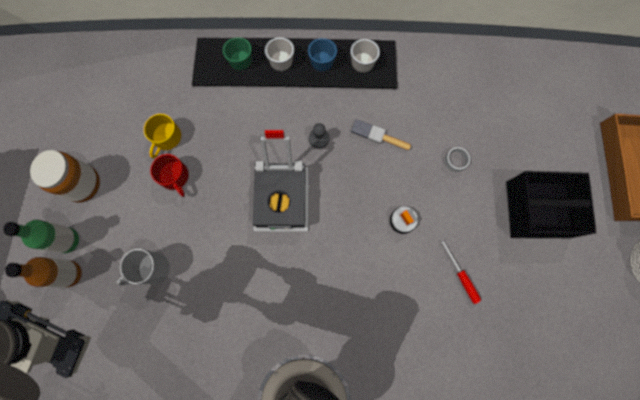

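View pics/wrist0.png

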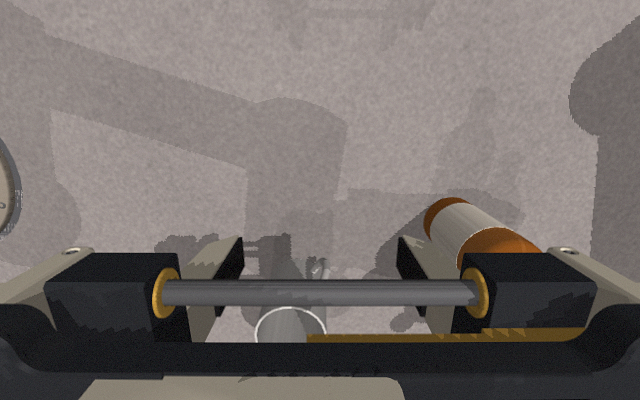

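The scene shows clearly. In the top view the carrier is at about (405,218), the throat at (279,202), and the yoke tab at (274,133). I'll zoom in on these.

```bash
python3 - <<'E'
from h import *
t,ct=load('top0'); s,cs=load('side0')
a=cv2.resize(t[115:240,240:430],None,fx=4,fy=4,interpolation=cv2.INTER_CUBIC)
b=cv2.resize(s[110:320,270:410],None,fx=4,fy=4,interpolation=cv2.INTER_CUBIC)[:,:]
cv2.imwrite('pics/tz.png',a[...,::-1]);b=cv2.resize(b,None,fx=.7,fy=.7);cv2.imwrite('pics/sz.png',b[...,::-1])
def blobs(im,lo,hi,lo2=None):
    h=cv2.cvtColor(im,cv2.COLOR_RGB2HSV)
    m=cv2.inRange(h,lo,hi)
    n,l,st,ce=cv2.connectedComponentsWithStats(m)
    return [(st[i].tolist(),ce[i].round(2).tolist()) for i in range(1,n) if st[i][4]>8]
for nm,im in(('t',t),('s',s)):
    print(nm,'orange',[b for b in blobs(im,(6,170,120),(22,255,255)) if b[0][4]<400])
    print(nm,'red',[b for b in blobs(im,(0,170,90),(5,255,255))],[b for b in blobs(im,(174,170,90),(180,255,255))])
E
```

```text
t orange [([150, 151, 3, 6, 9], [151.33, 153.78]), ([270, 194, 8, 16, 95], [273.94, 201.38]), ([281, 195, 8, 16, 99], [284.3, 202.4]), ([401, 211, 12, 13, 87], [406.68, 217.13])]
t red [([265, 130, 19, 8, 127], [273.85, 133.43]), ([152, 154, 31, 42, 472], [170.84, 173.33]), ([458, 271, 23, 33, 273], [468.9, 286.86])] []
s orange [([328, 119, 23, 27, 287], [337.28, 131.34]), ([320, 122, 9, 6, 17], [324.06, 125.47]), ([61, 128, 9, 11, 33], [64.15, 132.03]), ([329, 269, 14, 23, 213], [335.72, 279.94])]
s red [([350, 123, 8, 10, 43], [353.09, 127.4]), ([292, 128, 28, 28, 430], [305.6, 140.26]), ([250, 367, 45, 33, 559], [273.58, 384.77])] []
```

View pics/tz.png

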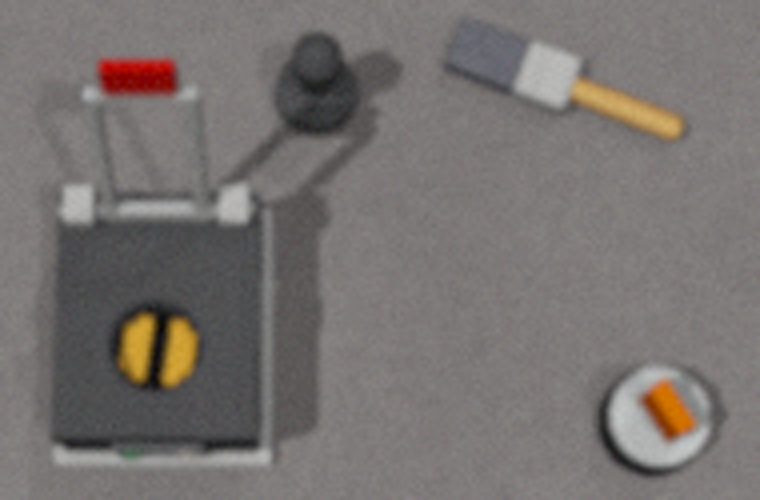

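View pics/sz.png

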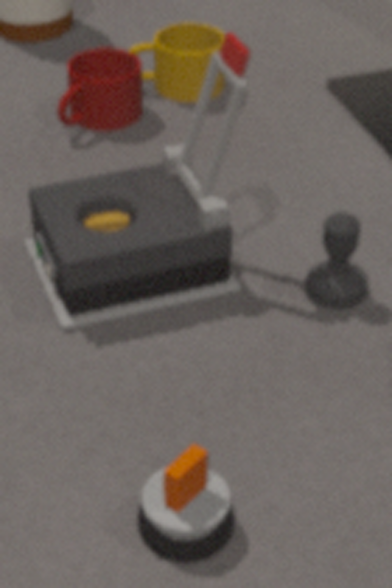

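```bash
python3 - <<'E'
from h import *
t,ct=load('top0'); s,cs=load('side0')
def T(a,b):
    o1,d1=ray(ct,a);o2,d2=ray(cs,b);X,r=tri([(o1,d1[0]),(o2,d2[0])]);print(X.round(1),np.round(r,1))
T((406.7,217.1),(335.7,279.9)) # bar
T((273.8,133.4),(352.5,128.5)) # tab
print(onz(ct,[(279.2,202)],54),onz(ct,[(279.2,202)],70),onz(cs,[(270+107/2.8,110+220/2.8)],54))
z=lambda p:(240+p[0]/4-.4,115+p[1]/4-.4)
g=onz(ct,[z((162,312)),z((154,385))],54);print('slot',np.arctan2(*(g[0]-g[1])[[1,0]]),g)
g=onz(ct,[z((60,225)),z((55,450)),z((270,205)),z((272,450))],[70,70,20,20]);print(g)
print(onz(ct,[z((658,418))],40), onz(ct,[z((645,390)),z((672,435)),z((665,380)),z((693,425))],78))
# wrist pose needed: optical axis point
o=status.get_obs();K,D,C=cam('wrist',o);print(ray((K,D,C),[(320,200),(320,120)]))
E
```

```text
[ 461.7 -254.2   54.4] [0.2 0.2]
[620.1  75.7 213.2] [1.1 1.1]
[[496.07888028  72.71080127  54.        ]] [[492.84172031  71.17311038  70.        ]] [[498.6398112   80.40430351  54.        ]]
slot -0.07077299229285929 [[520.84439147  71.29377668  54.        ]
 [472.98119075  74.68686563  54.        ]]
[[573.51744719 137.64420816  70.        ]
 [427.8554825  133.48472723  70.        ]
 [604.00563167   4.13931003  20.        ]
 [437.25026519  -0.74355782  20.        ]]
[[ 459.02086598 -250.50058997   40.        ]] [[ 470.42011847 -234.45029568   78.        ]
 [ 442.22432158 -250.61368882   78.        ]
 [ 476.96847209 -247.2827306    78.        ]
 [ 448.69262556 -264.04285668   78.        ]]
(array([ 99.20790837, 521.55995685, 384.07391704]), array([[ 0.28315603, -0.10002222, -0.95384392],
       [ 0.03626599, -0.01264412, -0.99926218]]))
```

Emit:
play_rows --commands '[{"offset":[0,0,-0.004],"twist":-7.8},{"offset":[0,0,-0.004],"twist":-7.8},{"offset":[-0.031,-0.033,-0.001],"twist":0},{"offset":[-0.031,-0.033,-0.001],"twist":0},{"offset":[-0.031,-0.033,-0.001],"twist":0}]'

```text
time: 0.65
tool_pos: [262.3, 388.3, 415.5]
tcp_rot: [-3.141, -0.0, 3.074]
contact_force: [0.9, -0.3, -0.3]
grip_width: 91.9
```

Emit:
play_rows --commands '[{"offset":[-0.031,-0.033,-0.001],"twist":0},{"offset":[-0.031,-0.033,-0.001],"twist":0},{"offset":[-0.031,-0.033,-0.001],"twist":0},{"offset":[-0.031,-0.033,-0.001],"twist":0},{"offset":[-0.031,-0.033,-0.001],"twist":0}]'

```text
time: 1.15
tool_pos: [405.8, 212.4, 420.7]
tcp_rot: [3.141, -0.0, 3.072]
contact_force: [1.2, -0.4, -1.1]
grip_width: 91.9
```

Emit:
play_rows --commands '[{"offset":[-0.031,-0.033,-0.001],"twist":0},{"offset":[-0.031,-0.033,-0.001],"twist":0},{"offset":[-0.031,-0.033,-0.001],"twist":0},{"offset":[-0.031,-0.033,-0.001],"twist":0},{"offset":[0,0,0],"twist":0}]'

```text
time: 1.65
tool_pos: [522.1, 69.9, 424.0]
tcp_rot: [-3.14, 0.001, 3.067]
contact_force: [-0.7, 0.3, 0.5]
grip_width: 91.5
```

Emit:
play_rows --commands '[{"offset":[0,0,0],"twist":0},{"offset":[0,0,0],"twist":0}]'

```text
time: 1.85
tool_pos: [518.9, 74.5, 424.5]
tcp_rot: [3.141, -0.001, 3.073]
contact_force: [-0.2, 0.1, -0.1]
grip_width: 91.5
```

```bash
python3 - <<'E'
from h import *
snap('wrist','w1');o=status.get_obs();print(o['time'],o['tool_pos'],o['tcp_rot'],o['joint_positions'])
E
```

```text
1.9 [518.84623659  74.74051337 424.67644962] [ 3.14126946e+00 -5.63871811e-04  3.07334837e+00] [-3.29616006e-03  3.25566250e-01  1.49181609e+00  3.70261051e-04
  1.32475204e+00 -1.50593840e+00]
```

View pics/w1.png

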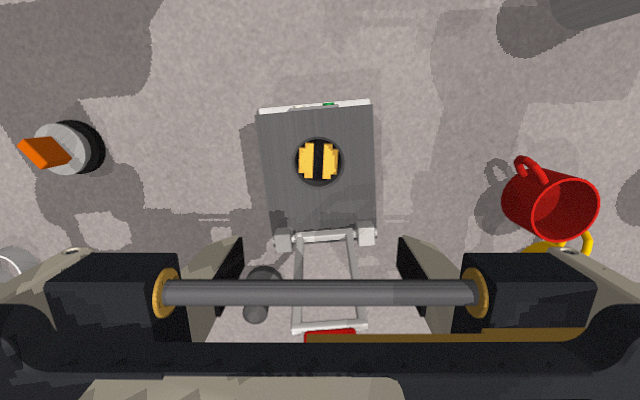

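```bash
python3 - <<'E'
from h import *
w,c=load('w1')
a=cv2.resize(w[85:255,235:400],None,fx=4.5,fy=3.5*4.5/3.5,interpolation=cv2.INTER_CUBIC)
a=cv2.resize(w[92:222,240:400],None,fx=4.5,fy=4.5,interpolation=cv2.INTER_CUBIC);cv2.imwrite('pics/w1z.png',a[...,::-1])
h=cv2.cvtColor(w,cv2.COLOR_RGB2HSV)
m=cv2.inRange(h,(15,150,100),(32,255,255));m[:120]=0;m[200:]=0;m[:,:270]=0;m[:,370:]=0
n,l,st,ce=cv2.connectedComponentsWithStats(m)
for i in range(1,n):
  if st[i][4]>30: print(st[i],ce[i])
# brass outline circle at z=54 and slot edges
ys,xs=np.nonzero(m); P=onz(c,np.c_[xs,ys],54)
med=(xs<318.5)
ang=[]
for s in (0,1):
    pts=[]
    for v in range(148,174):
        r=np.nonzero(m[v,295:345])[0]+295
        L=r[r<318];Rr=r[r>319]
        if len(L) and len(Rr): pts.append((L.max()+.5,v) if s==0 else (Rr.min()-.5,v))
    Q=onz(c,pts,54)[:,:2]; vx,vy,x0,y0=cv2.fitLine(Q.astype(np.float32),cv2.DIST_HUBER,0,.01,.01).ravel()
    print('slot edge',np.arctan(vy/vx),x0,y0,len(pts), 'y at x=495',y0+(495-x0)*vy/vx)
    print(np.array(pts)[::5])
# dark throat circle
E
```

```text
[298 142  16  36 468] [306.16880342 159.73717949]
[322 143  17  36 468] [329.30555556 161.01495726]
slot edge -0.12830871 496.32928 67.9866 26 y at x=495 68.158104
[[313.5 148. ]
 [313.5 153. ]
 [313.5 158. ]
 [312.5 163. ]
 [312.5 168. ]
 [312.5 173. ]]
slot edge -0.06465157 494.17325 79.4461 26 y at x=495 79.39257
[[323.5 148. ]
 [322.5 153. ]
 [322.5 158. ]
 [322.5 163. ]
 [322.5 168. ]
 [321.5 173. ]]
```

View pics/w1z.png

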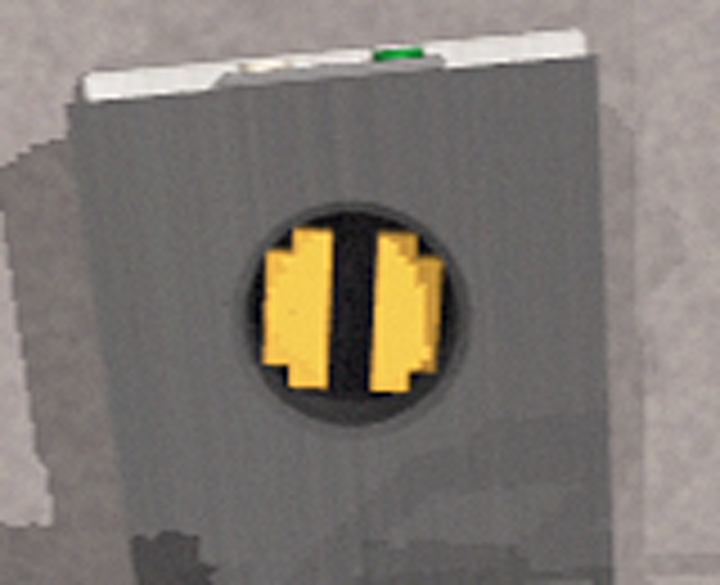

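```bash
cat >> h.py <<'E'
def throat(w,c,uv,z=67,th=62):
    g=w.max(2).copy(); h=cv2.cvtColor(w,cv2.COLOR_RGB2HSV)
    m=((cv2.cvtColor(w,cv2.COLOR_RGB2GRAY)<th)|(cv2.inRange(h,(15,150,80),(32,255,255))>0)).astype(np.uint8)
    m=cv2.morphologyEx(m,cv2.MORPH_CLOSE,np.ones((3,3)))
    n,l,st,ce=cv2.connectedComponentsWithStats(m); i=l[int(uv[1]),int(uv[0])]
    cn=max(cv2.findContours((l==i).astype(np.uint8),cv2.RETR_EXTERNAL,cv2.CHAIN_APPROX_NONE)[0],key=len)
    e=cv2.fitEllipse(cv2.convexHull(cn) if 0 else cn)
    P=onz(c,cn[:,0],z)[:,:2]
    A=np.c_[2*P,np.ones(len(P))];s=np.linalg.lstsq(A,(P**2).sum(1),rcond=None)[0]
    r=np.sqrt(s[2]+s[0]**2+s[1]**2); return st[i],e,s[:2],r,np.abs(np.linalg.norm(P-s[:2],axis=1)-r).max()
E
python3 - <<'E'
from h import *
w,c=load('w1');
for th in(45,55,62,70): print(throat(w,c,(318,160),67,th))
g=cv2.cvtColor(w,cv2.COLOR_RGB2GRAY);print(g[162,285:352]);print(g[130:195,318])
z=lambda p:(240+(p[0]+.5)/4.5-.5,92+(p[1]+.5)/4.5-.5)
# top front corners & sides
q=onz(c,[z((70,103)),z((597,55)),z((131,535)),z((612,560))],70);print(q.round(1))
for a,b in((0,2),(1,3)): d=q[b]-q[a];print(np.arctan2(d[1],d[0]))
d=q[1]-q[0];print('front',np.arctan2(d[1],d[0])-np.pi/2,np.linalg.norm(d))
o=status.get_obs()
# bar: corners by colour
h=cv2.cvtColor(w,cv2.COLOR_RGB2HSV);m=cv2.inRange(h,(4,170,100),(20,255,255));m[:,120:]=0;m[200:]=0
m[:,:5]=0
cn=max(cv2.findContours(m,0,2)[0],key=cv2.contourArea);M=cv2.moments(cn);u=(M['m10']/M['m00'],M['m01']/M['m00']);print(u,cv2.approxPolyDP(cn,2,True)[:,0].tolist())
E
```

```text
(array([ 295,  139,   47,   45, 1578], dtype=int32), ((318.12774658203125, 160.49044799804688), (41.91159439086914, 46.302490234375), 111.45512390136719), array([496.13155645,  74.180442  ]), np.float64(25.51442912609101), np.float64(2.9503763601955058))
(array([ 295,  139,   47,   47, 1681], dtype=int32), ((318.1502380371094, 161.39244079589844), (44.18499755859375, 46.811492919921875), 122.12720489501953), array([497.17431774,  74.10790283]), np.float64(26.357707404245), np.float64(4.342869106895616))
(array([ 295,  139,   47,   47, 1771], dtype=int32), ((317.977294921875, 161.9517822265625), (46.471126556396484, 46.720558166503906), 111.27801513671875), array([497.84336081,  73.82796734]), np.float64(27.10847473241567), np.float64(1.6645602715092345))
(array([ 294,  137,   49,   50, 1870], dtype=int32), ((318.2655334472656, 161.51821899414062), (47.38070297241211, 48.48433303833008), 31.14305877685547), array([497.39899893,  74.17691696]), np.float64(27.871435900805597), np.float64(1.398108315560787))
[103 107 104 107 105 110  97  93  86  71  41  22   5  88 181 209 203 205
 203 204 204 205 204 200 206 204 208 181  96  31  30  33  31  24  26  23
  23  21 176 208 205 205 202 203 205 204 202 205 205 180 152 158 110   7
  15  30  48  67  73  85  98 106 100 107 104  97 102]
[105 105 106 105 106 105  93  69  71  35  14  22  29  20  23  28  22  33
  32  32  33  29  35  32  32  32  23  26  26  21  20  27  24  29  26  26
  30  23  25  22  25  28  24  27  21  18  27  29  27  33  34  48  53  55
  58  54  69  98  95  95 103 103 103 104 102]
[[439.7   8.8  70. ]
 [437.2 137.1  70. ]
 [551.6  10.4  70. ]
 [567.6 139.4  70. ]]
0.013750857387681914
0.01707569756588329
front 0.019492727720858305 128.32370911082273
(43.82255545142143, 151.81833801936895) [[17, 145], [39, 168], [66, 163], [71, 158], [51, 137], [23, 139]]
```

Emit:
play_rows --commands '[{"offset":[0.002,-0.0396,0],"twist":0},{"offset":[0.002,-0.0396,0],"twist":0},{"offset":[0,0,0],"twist":0},{"offset":[0,0,0],"twist":0},{"offset":[0,0,0],"twist":0}]'

```text
time: 2.4
tool_pos: [509.8, -3.6, 424.9]
tcp_rot: [3.141, 0.0, 3.074]
contact_force: [0.2, 0.2, -0.1]
grip_width: 92.1
```

```bash
python3 - <<'E'
from h import *
w=snap('wrist','w2');o=status.get_obs();print(o['time'],o['tool_pos'],o['tcp_rot'])
E
```

```text
2.45 [509.92710293  -3.54125753 424.84923058] [3.14113416e+00 2.07530779e-04 3.07398565e+00]
```

Emit:
play_rows --commands '[{"offset":[0.002,-0.0396,0.005],"twist":0},{"offset":[0.002,-0.0396,0.007],"twist":0},{"offset":[0.002,-0.0396,0.007],"twist":0},{"offset":[0.002,-0.0396,0.007],"twist":0},{"offset":[0.002,-0.0396,0.007],"twist":0}]'

```text
time: 2.95
tool_pos: [486.5, -202.0, 391.5]
tcp_rot: [3.141, 0.0, 3.074]
contact_force: [-0.1, -0.4, 0.1]
grip_width: 91.8
```

Emit:
play_rows --commands '[{"offset":[0.002,-0.0396,0.007],"twist":0},{"offset":[0,0,0],"twist":-8.5},{"offset":[0,0,0],"twist":-8.5},{"offset":[0,0,0],"twist":-8.5},{"offset":[0,0,0],"twist":-8.5}]'

```text
time: 3.45
tool_pos: [482.2, -240.1, 384.6]
tcp_rot: [3.141, 0.0, -2.61]
contact_force: [0.3, -0.7, -0.3]
grip_width: 91.5
```

Emit:
play_rows --commands '[{"offset":[0,0,0],"twist":0},{"offset":[0,0,0],"twist":0},{"offset":[0,0,0],"twist":0}]'

```text
time: 3.75
tool_pos: [481.8, -240.6, 384.7]
tcp_rot: [3.142, 0.0, -2.62]
contact_force: [-0.5, 0.1, 0.0]
grip_width: 91.8
```

```bash
python3 - <<'E'
from h import *
w=snap('wrist','w3');o=status.get_obs();print(o['time'],o['tool_pos'],o['tcp_rot'])
cv2.imwrite('pics/w23.png',np.hstack([load('w2')[0][60:260],w[60:260]])[:, ::1,::-1][:, :1280][:, ::1] if 0 else np.vstack([load('w2')[0][60:260],w[60:320]])[...,::-1])
E
```

```text
3.8 [ 481.75313963 -240.79556655  384.68914715] [ 3.14152437e+00  1.03589254e-04 -2.61940466e+00]
```

View pics/w23.png

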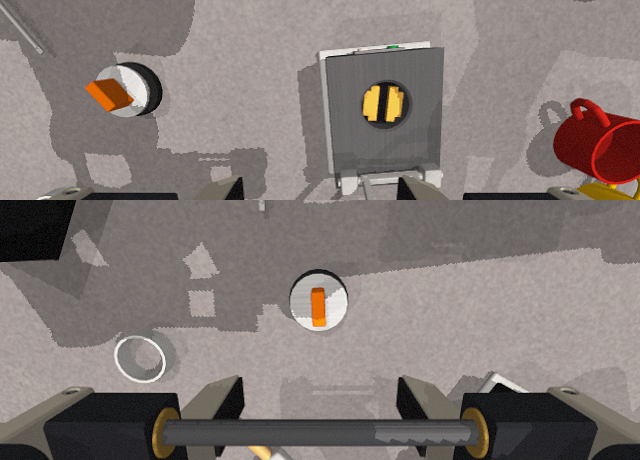

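In `w2` the throat is at about (386,163) and the carrier at (122,152). In `w3` the grip bar is at about (318,167), nearly parallel to tool x.

```bash
python3 - <<'E'
from h import *
w1,c1=load('w1');w2,c2=load('w2');w3,c3=load('w3');t,ct=load('top0')
a=throat(w1,c1,(318,160),67,70);b=throat(w2,c2,(386,163),67,70);print(a[2:],b[2:],b[0],b[1])
o1,d1=ray(c1,[a[1][0]]);o2,d2=ray(c2,[b[1][0]]);print('throat tri',tri([(o1,d1[0]),(o2,d2[0])]))
# slot in w2
h=cv2.cvtColor(w2,cv2.COLOR_RGB2HSV);m=cv2.inRange(h,(15,150,140),(32,255,255));m[:,:350]=0;m[:130]=0;m[200:]=0;m[:,420:]=0
for s in(0,1):
    pts=[]
    for v in range(150,175):
        r=np.nonzero(m[v])[0]; g=np.diff(r); k=g.argmax()
        pts.append((r[k]+.5 if s==0 else r[k+1]-.5,v))
    Q=onz(c2,pts,54)[:,:2]; vx,vy,x0,y0=cv2.fitLine(Q.astype(np.float32),cv2.DIST_HUBER,0,.01,.01).ravel();print('slot',np.arctan(vy/vx),y0+(497-x0)*vy/vx)
z=cv2.resize(w3[115:205,270:370],None,fx=6,fy=6,interpolation=cv2.INTER_CUBIC)
z2=cv2.resize(w2[110:190,75:175],None,fx=6,fy=6,interpolation=cv2.INTER_CUBIC)
cv2.imwrite('pics/z3.png',z[...,::-1]);cv2.imwrite('pics/z2.png',z2[...,::-1])
E
```

```text
(array([497.39899893,  74.17691696]), np.float64(27.871435900805597), np.float64(1.398108315560787)) (array([497.26379399,  74.45282952]), np.float64(28.030459952284634), np.float64(1.796166517341927)) [ 361  140   51   49 1868] ((385.8475341796875, 164.24874877929688), (45.250953674316406, 50.72197341918945), 49.77981948852539)
throat tri (array([496.47166303,  74.26283728,  67.89758025]), [np.float64(0.08757543229241825), np.float64(0.08757543229251749)])
slot -0.09577835 67.74933
slot -0.100652955 79.31324
```

View pics/z3.png

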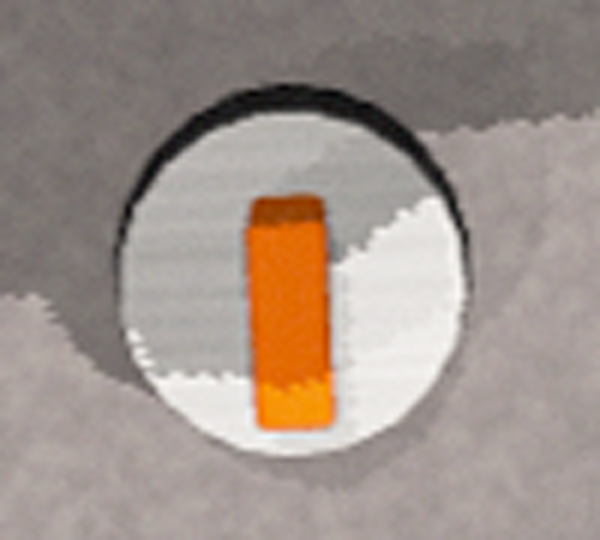

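View pics/z2.png

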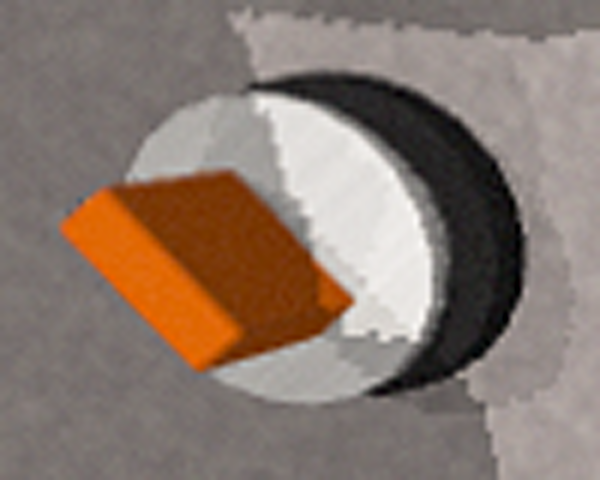

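```bash
python3 - <<'E'
from h import *
w2,c2=load('w2');w3,c3=load('w3')
A=np.array([(247,225),(328,224),(258,428),(335,426)],float);A=(A+.5)/6-.5+[270,115]
B=np.array([(62,227),(108,187),(198,370),(243,333)],float);B=(B+.5)/6-.5+[75,110]
def rr(c,p):
    o,d=ray(c,[p]);return o,d[0]
print('bar top',tri([rr(c3,A.mean(0)),rr(c2,B.mean(0))]))
P=onz(c3,A,72);print(P.round(1),P.mean(0))
d=(P[0]+P[1]-P[2]-P[3])/2;print('len',np.linalg.norm(d),'yaw',np.arctan2(d[1],d[0])+np.pi, np.linalg.norm(P[0]-P[1]))
# flange circle z=34
e=np.array([(120,300),(468,290),(290,112),(290,456),(160,180),(440,400),(158,390),(425,180)],float);e=(e+.5)/6-.5+[270,115]
Q=onz(c3,e,34)[:,:2];s=np.linalg.lstsq(np.c_[2*Q,np.ones(len(Q))],(Q**2).sum(1),rcond=None)[0];print('flange',s[:2],np.sqrt(s[2]+s[0]**2+s[1]**2))
o=status.get_obs();print(o['tool_pos'],o['tcp_rot'])
E
```

```text
bar top (array([ 464.08469058, -253.40986889,   70.24539575]), [np.float64(0.2746176736045016), np.float64(0.274617673604466)])
[[ 452.5 -268.5   72. ]
 [ 445.7 -256.9   72. ]
 [ 481.9 -249.7   72. ]
 [ 475.  -238.5   72. ]] [ 463.74978208 -253.39960121   72.        ]
len 34.72919692193229 yaw 0.565483997790718 13.438875361683573
flange [ 464.41696791 -252.30995916] 33.04407304208232
[ 481.75313963 -240.79556655  384.68914715] [ 3.14152437e+00  1.03589254e-04 -2.61940466e+00]
```

Emit:
play_rows --commands '[{"offset":[0.0216,-0.0009,0],"twist":-2.5},{"offset":[0,0,0.04],"twist":0},{"offset":[0,0,0.04],"twist":0},{"offset":[0,0,0.04],"twist":0},{"offset":[0,0,0],"twist":0}]'

```text
time: 4.3
tool_pos: [461.9, -251.7, 260.3]
tcp_rot: [3.132, -0.003, -2.576]
contact_force: [0.9, -1.1, 0.1]
grip_width: 91.7
```

Emit:
play_rows --commands '[{"offset":[0,0,0],"twist":0},{"offset":[0,0,0],"twist":0}]'

```text
time: 4.5
tool_pos: [464.1, -253.2, 266.9]
tcp_rot: [-3.138, 0.001, -2.574]
contact_force: [-0.4, -0.3, 0.5]
grip_width: 91.9
```

```bash
python3 - <<'E'
from h import *
w=snap('wrist','w4');o=status.get_obs();print(o['time'],o['tool_pos'],o['tcp_rot'])
c=cam('wrist',o)
W=R.from_euler('xyz',o['tcp_rot']).as_matrix()
print('grasp', o['tool_pos']+W@[0,0,159])
print(proj(c,[[464,-253,72],[464,-253,34]]))
E
```

```text
4.55 [ 464.04313079 -253.1783914   267.01075035] [-3.13761828e+00  1.60113310e-03 -2.57431715e+00]
grasp [ 464.59738906 -253.57454125  108.0122099 ]
[[321.94809829 238.33625719]
 [321.81701493 217.429345  ]]
```

View pics/w4.png

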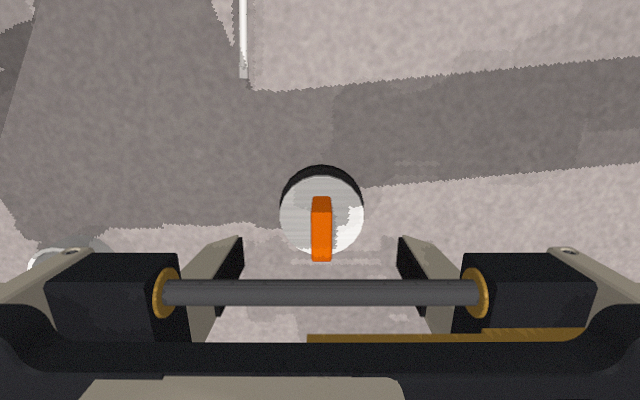

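The bar is centred between the fingers: its top face is at about (321,236), as predicted. I'll descend and grip.

Emit:
play_rows --commands '[{"offset":[0,0,0.03],"twist":0},{"offset":[0,0,0.015],"twist":0},{"offset":[0,0,0.004],"twist":0},{"offset":[0,0,0],"twist":0},{"offset":[0,0,0],"twist":0}]'

```text
time: 5.05
tool_pos: [463.8, -253.1, 217.1]
tcp_rot: [-3.139, 0.001, -2.574]
contact_force: [0.9, -0.8, -0.3]
grip_width: 91.6
```

Emit:
play_rows --commands '[{"offset":[0,0,0],"twist":0},{"offset":[0,0,0],"twist":0},{"offset":[0,0,0],"twist":0},{"offset":[0,0,0],"twist":0},{"offset":[0,0,0],"twist":0}]' --jaw 255

```text
time: 5.55
tool_pos: [463.3, -252.7, 215.7]
tcp_rot: [3.142, 0.0, -2.574]
contact_force: [-0.0, -0.6, 0.6]
grip_width: 56.5
```

Emit:
play_rows --commands '[{"offset":[0,0,0],"twist":0},{"offset":[0,0,0],"twist":0},{"offset":[0,0,0],"twist":0},{"offset":[0,0,0],"twist":0},{"offset":[0,0,0],"twist":0}]'

```text
time: 6.05
tool_pos: [463.3, -252.7, 215.7]
tcp_rot: [3.142, 0.0, -2.574]
contact_force: [-0.2, -0.2, -0.1]
grip_width: 16.3
```

Emit:
play_rows --commands '[{"offset":[0,0,0],"twist":0},{"offset":[0,0,0],"twist":0},{"offset":[0,0,0],"twist":0}]'

```text
time: 6.35
tool_pos: [463.4, -252.8, 215.7]
tcp_rot: [-3.141, 0.0, -2.574]
contact_force: [0.8, -1.1, 0.2]
grip_width: 13.8
```

Emit:
play_rows --commands '[{"offset":[0,0,-0.02],"twist":0},{"offset":[0,0,-0.02],"twist":0},{"offset":[0,0,-0.02],"twist":0},{"offset":[0,0,0],"twist":0},{"offset":[0,0,0],"twist":0}]'

```text
time: 6.85
tool_pos: [463.1, -252.5, 275.1]
tcp_rot: [3.141, -0.0, -2.574]
contact_force: [0.3, 0.3, -3.3]
grip_width: 13.8
```

```bash
python3 - <<'E'
from h import *
w=snap('wrist','w5');o=status.get_obs();print(o)
E
```

```text
{'time': 6.9, 'joint_positions': array([-6.44673385e-01,  4.88019714e-01,  1.69215041e+00,  1.35265850e-04,
        9.63469790e-01, -2.78305655e+00]), 'dq': array([ 0.00131142,  0.01214174,  0.00454404, -0.00036992,  0.00296715,
        0.00212388]), 'tau': array([ 7.33393477e-03, -4.85767436e+01, -2.13824111e+01, -7.43208965e-02,
       -4.08555474e-02, -9.76392839e-04]), 'tool_pos': array([ 462.92903836, -252.4418929 ,  274.53116158]), 'tcp_rot': array([ 3.13963665e+00, -6.14525687e-04, -2.57408252e+00]), 'contact_force': array([-0.40603366, -0.11207342, -3.22096935]), 'moment': array([0.03672926, 0.0407625 , 0.01845739]), 'grip_width': 14.164558674795018}
```

View pics/w5.png

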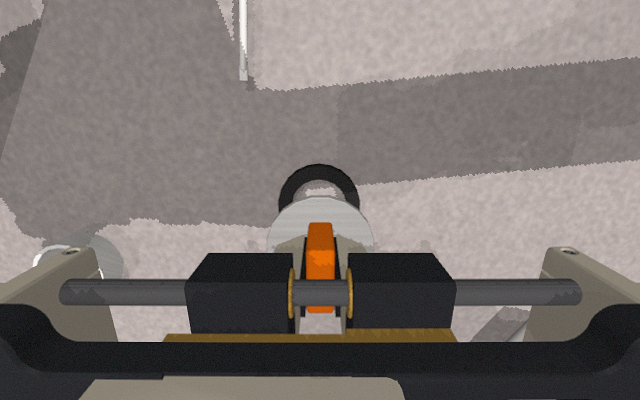

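```bash
python3 - <<'E'
from h import *
from scipy.optimize import least_squares
w,c=load('w5');o=status.get_obs()
g=cv2.GaussianBlur(cv2.cvtColor(w,cv2.COLOR_RGB2GRAY),(3,3),0).astype(float)
Wm=R.from_euler('xyz',o['tcp_rot']).as_matrix()
zf=o['tool_pos'][2]-181.7
# bar yaw/centre: top front edge, sides
c0=o['tool_pos']+Wm@[0,0,181.7]
pts=[]
for th in np.radians(np.arange(-75,76,3)):
    d=Wm@[np.cos(th),np.sin(th),0]
    rs=np.arange(27,39,.3); P=c0+rs[:,None]*d; uv=proj(c,P)
    v=cv2.remap(g.astype(np.float32),uv[:,:1].astype(np.float32),uv[:,1:].astype(np.float32),1).ravel()
    dv=np.gradient(v); 
    k=dv.argmin(); k2=np.abs(dv).argmax()
    if uv[:,1].max()<245: pts.append((th,rs[k2],dv[k2]))
pts=np.array(pts);print(pts[::3].round(2))
f=lambda p:np.hypot(pts[:,1]*np.cos(pts[:,0])-p[0],pts[:,1]*np.sin(pts[:,0])-p[1])-33
s=least_squares(f,[0,0],loss='soft_l1',f_scale=.5);print('carrier centre in tool xy',s.x,np.abs(f(s.x)).round(1))
cv2.imwrite('pics/w5z.png',cv2.resize(w[160:300,230:410],None,fx=4,fy=4,interpolation=cv2.INTER_CUBIC)[...,::-1])
E
```

```text
[[ -1.31  34.2    4.29]
 [ -1.15  33.3   -5.03]
 [ -0.99  33.   -12.4 ]
 [ -0.84  33.3  -15.22]
 [ -0.68  33.9  -18.99]
 [ -0.52  33.9  -17.65]
 [ -0.37  32.7  -11.34]
 [ -0.21  33.9   13.  ]
 [ -0.05  37.5  -10.8 ]
 [  0.1   33.9   11.69]
 [  0.26  38.7  -18.07]
 [  0.42  32.4  -14.28]
 [  0.58  32.1  -18.84]
 [  0.73  31.8  -13.75]
 [  0.89  32.7    9.57]
 [  1.05  32.4    3.1 ]
 [  1.2   30.9   -1.87]]
carrier centre in tool xy [ 0.13372942 -0.70941977] [0.5 0.2 2.  0.4 0.4 0.4 0.7 1.  0.9 0.3 0.  0.3 0.4 0.1 0.1 0.4 0.4 0.7
 0.7 0.9 0.9 0.6 4.  0.7 4.3 0.5 4.4 0.8 5.4 0.9 5.8 4.9 0.8 0.4 0.4 0.1
 0.6 0.3 0.3 0.8 1.1 0.1 0.2 0.5 0.2 0.  0.  0.  1.5 0.  0.1]
```

View pics/w5z.png

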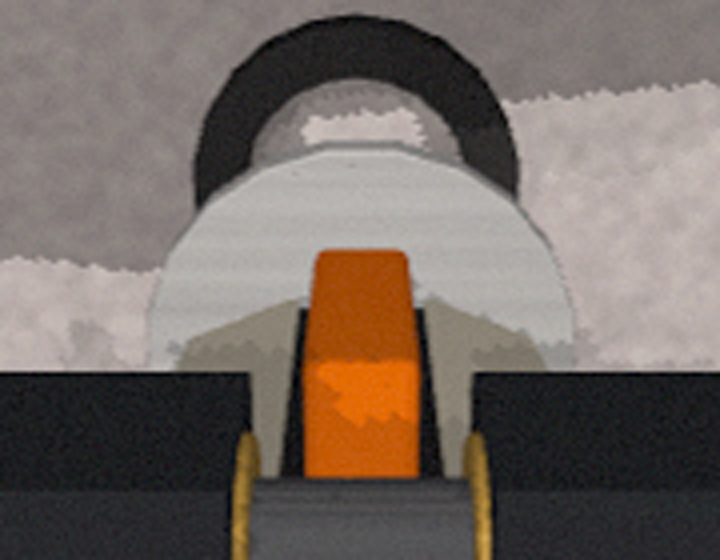

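The carrier is held square and centred. I'll carry it over the throat while turning it to the slot angle.

Emit:
play_rows --commands '[{"offset":[0,0,-0.008],"twist":7.6},{"offset":[0,0,-0.008],"twist":7.6},{"offset":[0,0,-0.008],"twist":7.6},{"offset":[0,0,-0.008],"twist":7.6},{"offset":[0,0,-0.005],"twist":7.6}]'

```text
time: 7.4
tool_pos: [463.1, -252.6, 311.6]
tcp_rot: [3.14, -0.002, 3.04]
contact_force: [1.2, 0.7, -3.1]
grip_width: 13.7
```

Emit:
play_rows --commands '[{"offset":[-0.0002,0.03,0],"twist":0},{"offset":[-0.0002,0.033,0],"twist":0},{"offset":[-0.0002,0.033,0],"twist":0},{"offset":[-0.0002,0.033,0],"twist":0},{"offset":[-0.0002,0.033,0],"twist":0}]'

```text
time: 7.9
tool_pos: [479.4, -90.2, 311.2]
tcp_rot: [3.141, -0.003, 3.046]
contact_force: [0.3, 0.5, -4.0]
grip_width: 13.5
```

Emit:
play_rows --commands '[{"offset":[-0.0002,0.033,0],"twist":0},{"offset":[-0.0002,0.033,0],"twist":0},{"offset":[-0.0002,0.033,0],"twist":0},{"offset":[-0.0002,0.033,0],"twist":0},{"offset":[-0.0002,0.033,0],"twist":0}]'

```text
time: 8.4
tool_pos: [496.2, 73.9, 311.2]
tcp_rot: [-3.141, -0.003, 3.046]
contact_force: [0.8, -0.9, -2.5]
grip_width: 13.7
```

Emit:
play_rows --commands '[{"offset":[0,0,0],"twist":0},{"offset":[0,0,0],"twist":0},{"offset":[0,0,0],"twist":0},{"offset":[0,0,0],"twist":0}]'

```text
time: 8.8
tool_pos: [496.5, 71.6, 312.3]
tcp_rot: [-3.141, -0.001, 3.044]
contact_force: [0.2, 1.1, -2.7]
grip_width: 13.7
```

```bash
python3 - <<'E'
from h import *
w=snap('wrist','w6');o=status.get_obs();print(o['time'],o['tool_pos'],o['tcp_rot'],o['contact_force'],o['moment'],o['joint_positions'])
E
```

```text
8.85 [496.55958088  71.59486368 312.48165047] [-3.14150187e+00 -4.34693260e-04  3.04433675e+00] [ 0.47637705 -0.14201904 -3.12823755] [ 0.01788331 -0.01199125  0.00527496] [-9.66896121e-03  3.97266220e-01  1.72039724e+00 -6.13488607e-05
  1.02437016e+00 -1.48317752e+00]
```

View pics/w6.png

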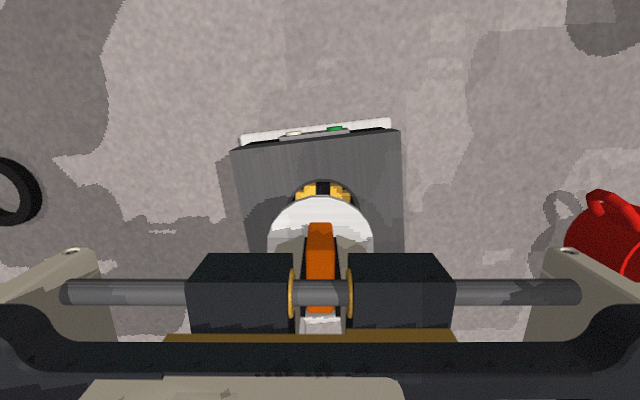

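Emit:
play_rows --commands '[{"offset":[-0.0003,0.0034,0],"twist":0},{"offset":[0,0,0.012],"twist":0},{"offset":[0,0,0.01],"twist":0},{"offset":[0,0,0.004],"twist":0},{"offset":[0,0,0],"twist":0}]'

```text
time: 9.35
tool_pos: [496.9, 75.9, 285.6]
tcp_rot: [-3.141, -0.002, 3.046]
contact_force: [-0.1, 0.6, -4.0]
grip_width: 14.1
```

Emit:
play_rows --commands '[{"offset":[0,0,0],"twist":0},{"offset":[0,0,0],"twist":0},{"offset":[0,0,0],"twist":0}]'

```text
time: 9.65
tool_pos: [497.3, 75.9, 287.1]
tcp_rot: [3.141, 0.001, 3.046]
contact_force: [-0.2, -0.2, -3.7]
grip_width: 13.9
```

```bash
python3 - <<'E'
from h import *
w=snap('wrist','w7');s=snap('side','s7');o=status.get_obs();print(o['time'],o['tool_pos'],o['tcp_rot'],o['contact_force'],o['moment'])
z=cv2.resize(w[110:290,230:430],None,fx=3,fy=3,interpolation=cv2.INTER_CUBIC)
y=cv2.resize(s[110:290,240:440],None,fx=3,fy=3,interpolation=cv2.INTER_CUBIC)
cv2.imwrite('pics/w7z.png',z[...,::-1]);cv2.imwrite('pics/s7z.png',y[...,::-1])
E
```

```text
9.75 [497.23909699  75.93568424 287.00858037] [3.14143046e+00 6.49877709e-04 3.04588595e+00] [-0.04642341  0.3235967  -2.96895534] [ 0.00239426  0.02843209 -0.00963033]
```

View pics/w7z.png

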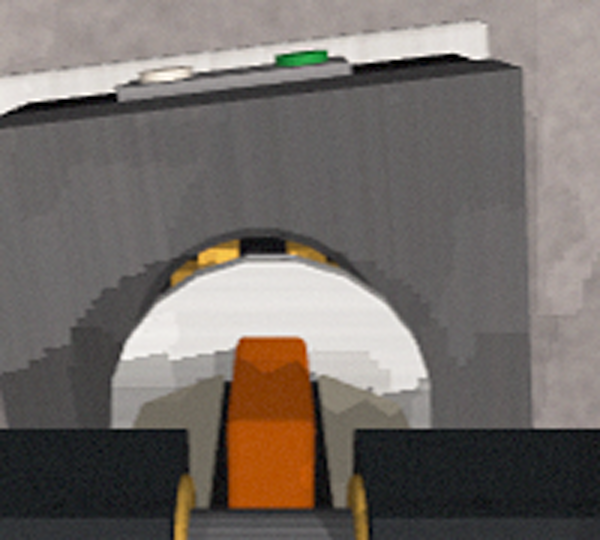

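View pics/s7z.png

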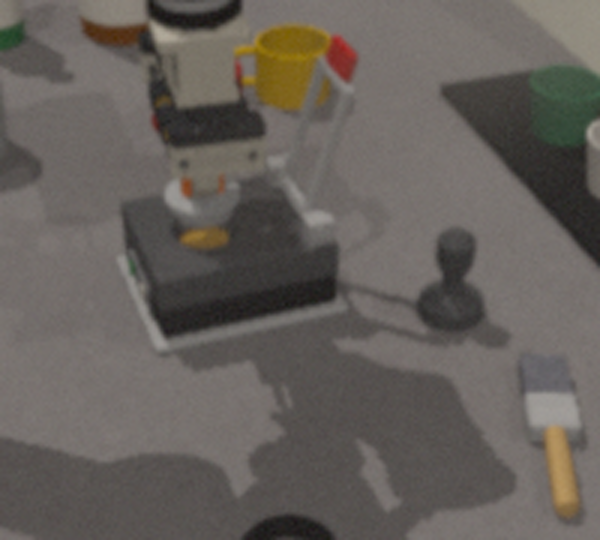

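Emit:
play_rows --commands '[{"offset":[0,-0.0012,0.006],"twist":0},{"offset":[0,0,0.004],"twist":0},{"offset":[0,0,0.003],"twist":0},{"offset":[0,0,0],"twist":0},{"offset":[0,0,0],"twist":0}]'

```text
time: 10.25
tool_pos: [497.1, 74.7, 273.6]
tcp_rot: [3.142, -0.0, 3.046]
contact_force: [-0.3, 0.3, -4.0]
grip_width: 13.8
```

Emit:
play_rows --commands '[{"offset":[0,0,0.002],"twist":0},{"offset":[0,0,0.001],"twist":0},{"offset":[0,0,0],"twist":0},{"offset":[0,0,0],"twist":0}]'

```text
time: 10.65
tool_pos: [497.1, 74.7, 270.8]
tcp_rot: [3.141, 0.0, 3.046]
contact_force: [0.7, 0.3, -3.3]
grip_width: 13.9
```

Emit:
play_rows --commands '[{"offset":[0,0,0.001],"twist":0},{"offset":[0,0,0.001],"twist":0},{"offset":[0,0,0],"twist":0}]'

```text
time: 10.95
tool_pos: [497.0, 74.7, 268.6]
tcp_rot: [3.142, -0.0, 3.046]
contact_force: [-0.4, -0.2, -2.5]
grip_width: 14.0
```

Emit:
play_rows --commands '[{"offset":[0,0,0.001],"twist":0},{"offset":[0,0,0.001],"twist":0},{"offset":[0,0,0],"twist":0}]'

```text
time: 11.25
tool_pos: [497.0, 74.7, 266.6]
tcp_rot: [3.142, -0.0, 3.046]
contact_force: [0.6, -0.2, -3.3]
grip_width: 14.0
```

Emit:
play_rows --commands '[{"offset":[0,0,0.001],"twist":0},{"offset":[0,0,0.001],"twist":0},{"offset":[0,0,0],"twist":0}]'

```text
time: 11.55
tool_pos: [497.0, 74.7, 264.6]
tcp_rot: [3.142, -0.0, 3.046]
contact_force: [-0.3, -0.5, -2.8]
grip_width: 13.8
```

Emit:
play_rows --commands '[{"offset":[0,0,0.001],"twist":0},{"offset":[0,0,0.001],"twist":0},{"offset":[0,0,0],"twist":0}]'

```text
time: 11.85
tool_pos: [497.0, 74.7, 262.5]
tcp_rot: [3.142, -0.0, 3.046]
contact_force: [-0.0, -0.1, -3.2]
grip_width: 13.7
```

Emit:
play_rows --commands '[{"offset":[0,0,0.001],"twist":0},{"offset":[0,0,0.001],"twist":0},{"offset":[0,0,0],"twist":0}]'

```text
time: 12.15
tool_pos: [497.0, 74.7, 260.6]
tcp_rot: [3.142, -0.0, 3.046]
contact_force: [-0.3, -0.2, -2.2]
grip_width: 13.6
```

Emit:
play_rows --commands '[{"offset":[0,0,0.001],"twist":0},{"offset":[0,0,0.0005],"twist":0},{"offset":[0,0,0],"twist":0}]'

```text
time: 12.45
tool_pos: [497.1, 74.7, 259.1]
tcp_rot: [3.141, -0.0, 3.046]
contact_force: [-0.2, -0.4, -3.7]
grip_width: 14.0
```

Emit:
play_rows --commands '[{"offset":[0,0,0.0005],"twist":0},{"offset":[0,0,0.0005],"twist":0},{"offset":[0,0,0],"twist":0}]'

```text
time: 12.75
tool_pos: [497.0, 74.7, 258.2]
tcp_rot: [3.142, -0.0, 3.046]
contact_force: [0.4, 0.3, -2.8]
grip_width: 13.6
```

Emit:
play_rows --commands '[{"offset":[0,0,0.0005],"twist":0},{"offset":[0,0,0],"twist":0}]'

```text
time: 12.95
tool_pos: [497.1, 74.8, 257.7]
tcp_rot: [3.141, 0.0, 3.046]
contact_force: [0.6, 0.1, -2.4]
grip_width: 13.6
```

Emit:
play_rows --commands '[{"offset":[0,0,0.0005],"twist":0},{"offset":[0,0,0],"twist":0}]'

```text
time: 13.15
tool_pos: [497.0, 74.7, 257.7]
tcp_rot: [3.142, 0.0, 3.046]
contact_force: [-1.8, 0.2, 4.9]
grip_width: 13.6
```

Contact came at TCP z = 257.7, exactly the height predicted for a fully seated carrier. Contact with the rotor top would have come at about 266. I'll do a small turn to feel the tongue captive in the slot, then release.

Emit:
play_rows --commands '[{"offset":[0,0,0],"twist":2},{"offset":[0,0,0],"twist":1.5},{"offset":[0,0,0],"twist":0}]'

```text
time: 13.45
tool_pos: [497.2, 74.6, 257.7]
tcp_rot: [-3.142, 0.001, 2.984]
contact_force: [-2.3, -1.2, 6.3]
grip_width: 13.7
```

```bash
python3 - <<'E'
from h import *
o=status.get_obs();print(o['time'],o['tool_pos'],o['tcp_rot'],o['contact_force'],o['moment'])
E
```

```text
13.45 [497.20888941  74.646753   257.68394399] [-3.14154171e+00  8.91071478e-04  2.98449129e+00] [-2.30420706 -1.18987094  6.25750934] [-0.15546704  0.36185904  0.00185415]
```

Emit:
play_rows --commands '[{"offset":[0,0,0],"twist":-2},{"offset":[0,0,0],"twist":-1.5},{"offset":[0,0,0],"twist":0}]'

```text
time: 13.75
tool_pos: [497.4, 74.8, 257.7]
tcp_rot: [3.141, 0.002, 3.047]
contact_force: [-0.7, 0.8, 5.9]
grip_width: 14.1
```

Emit:
play_rows --commands '[{"offset":[0,0,0],"twist":0},{"offset":[0,0,0],"twist":0},{"offset":[0,0,0],"twist":0},{"offset":[0,0,0],"twist":0},{"offset":[0,0,0],"twist":0}]' --jaw 150

```text
time: 14.25
tool_pos: [497.1, 74.8, 257.1]
tcp_rot: [3.142, -0.0, 3.046]
contact_force: [-0.2, 0.4, -0.4]
grip_width: 37.6
```

Emit:
play_rows --commands '[{"offset":[0,0,-0.02],"twist":0},{"offset":[0,0,-0.04],"twist":0},{"offset":[0,0,-0.045],"twist":0},{"offset":[0,0,-0.045],"twist":0},{"offset":[0,0,-0.02],"twist":0}]' --jaw 255

```text
time: 14.75
tool_pos: [497.2, 74.8, 431.5]
tcp_rot: [3.141, 0.007, 3.046]
contact_force: [0.9, 0.1, -0.3]
grip_width: 3.3
```

Emit:
play_rows --commands '[{"offset":[0,0,0],"twist":0},{"offset":[0,0,0],"twist":0},{"offset":[0,0,0],"twist":0}]'

```text
time: 15.05
tool_pos: [496.8, 74.7, 425.6]
tcp_rot: [-3.141, -0.003, 3.046]
contact_force: [-0.5, 0.0, 0.2]
grip_width: 0.1
```

```bash
python3 - <<'E'
from h import *
w=snap('wrist','w8');s=snap('side','s8');o=status.get_obs();print(o['time'],o['tool_pos'],o['tcp_rot'],o['grip_width'])
y=cv2.resize(s[110:290,240:440],None,fx=3,fy=3,interpolation=cv2.INTER_CUBIC)
cv2.imwrite('pics/s8z.png',y[...,::-1])
E
```

```text
15.15 [496.94740311  74.7193488  425.70479045] [-3.14143090e+00 -3.00193149e-03  3.04586419e+00] 0.9897227642117054
```

View pics/w8.png

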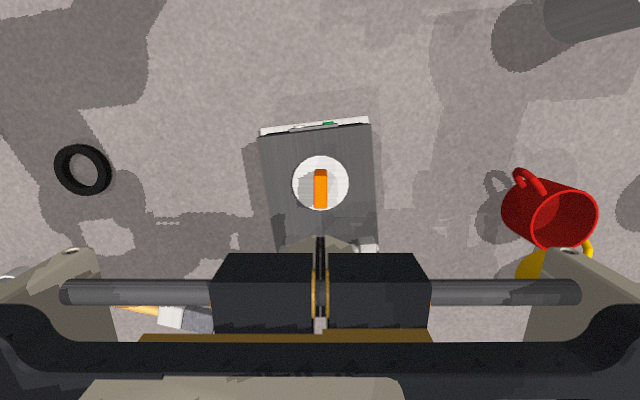

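View pics/s8z.png

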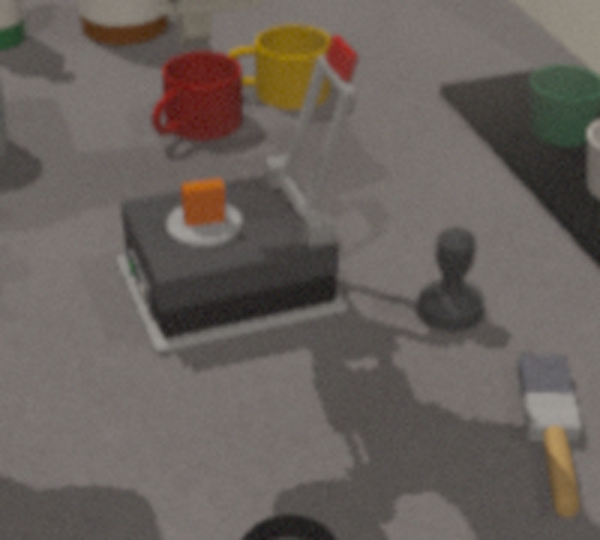

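The carrier sits flush and upright in the throat. In `w8` its flange is centred at about (320,182), and the yoke is still open. Now I'll move the closed fingers behind the tab.

Emit:
play_rows --commands '[{"offset":[0,0,-0.005],"twist":-6.5},{"offset":[-0.039,0,0],"twist":0},{"offset":[-0.039,0,0],"twist":0},{"offset":[-0.039,0,0],"twist":0},{"offset":[-0.039,0,0],"twist":0}]'

```text
time: 15.65
tool_pos: [654.5, 77.5, 430.9]
tcp_rot: [3.141, -0.002, -3.124]
contact_force: [0.4, 0.5, 0.1]
grip_width: 0.6
```

Emit:
play_rows --commands '[{"offset":[0,0,0],"twist":0},{"offset":[0,0,0],"twist":0},{"offset":[0,0,0],"twist":0}]'

```text
time: 15.95
tool_pos: [652.3, 77.5, 431.8]
tcp_rot: [3.141, -0.002, -3.124]
contact_force: [0.9, 0.2, 0.1]
grip_width: 0.5
```

```bash
python3 - <<'E'
from h import *
w=snap('wrist','w9');s=snap('side','s9');o=status.get_obs();print(o['time'],o['tool_pos'],o['tcp_rot'],o['grip_width'])
y=cv2.resize(s[60:240,240:440],None,fx=3,fy=3,interpolation=cv2.INTER_CUBIC)
cv2.imwrite('pics/s9z.png',y[...,::-1])
# seat check: bar top in w8 and s8
w8,c8=load('w8');s8,cs=load('s8')
def ob(im,x0,x1,y0,y1):
    m=cv2.inRange(cv2.cvtColor(im,cv2.COLOR_RGB2HSV),(6,190,90),(20,255,255));k=np.zeros_like(m);k[y0:y1,x0:x1]=m[y0:y1,x0:x1]
    return cv2.boundingRect(k)
print(ob(w8,300,340,150,225),ob(s8,295,325,165,190))
E
```

```text
16.05 [652.0960198   77.60068569 432.88580621] [ 3.14149983e+00  3.10700128e-04 -3.12366373e+00] 0.20120083002308045
(314, 169, 13, 39) (301, 171, 13, 13)
```

View pics/s9z.png

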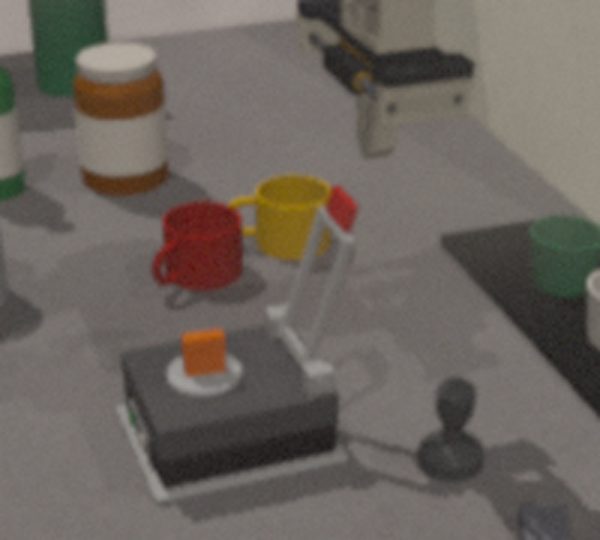

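View pics/w9.png

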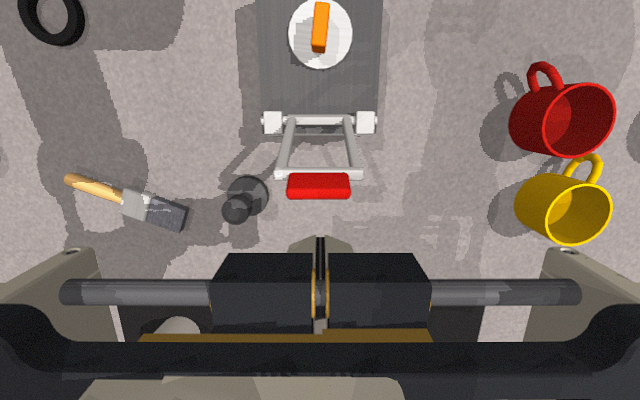

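In `w9` the red tab is at about (318,186), squarely in front of the fingers, which are centred at u = 320. I'll check positions.

```bash
python3 - <<'E'
from h import *
w,c=load('w9');s,cs=load('s9')
def red(im,x0,x1,y0,y1):
    h=cv2.cvtColor(im,cv2.COLOR_RGB2HSV);m=cv2.inRange(h,(0,150,70),(6,255,255))|cv2.inRange(h,(174,150,70),(180,255,255));k=np.zeros_like(m);k[y0:y1,x0:x1]=m[y0:y1,x0:x1]
    M=cv2.moments(k,True);return cv2.boundingRect(k),(M['m10']/M['m00'],M['m01']/M['m00'])
a=red(w,270,370,165,210);b=red(s,340,365,115,142);print(a,b)
o1,d1=ray(c,[a[1]]);o2,d2=ray(cs,[b[1]]);print(tri([(o1,d1[0]),(o2,d2[0])]))
print(onz(c,[(318,172.5),(318,198.5)],[222,222])[:,:2], 'hinge blocks',onz(c,[(272,122),(366,122)],92)[:,:2])
w8,c8=load('w8');s8,cs=load('s8')
z=onz(c8,[(320,169+8),(320,208)],114);print('bar top plane',z)
E
```

```text
((286, 173, 65, 26), (318.0379825653798, 185.71917808219177)) ((349, 122, 9, 14), (353.35135135135135, 128.44594594594594))
(array([622.07882703,  75.7211155 , 212.85291618]), [np.float64(0.7184093158003361), np.float64(0.7184093158004362)])
[[611.41894701  75.37476012]
 [629.34946941  75.68815125]] hinge blocks [[585.82595907  25.64317969]
 [583.90080547 124.89696281]]
bar top plane [[481.90299134  76.16795665 114.        ]
 [515.090654    73.04032159 114.        ]]
```

Emit:
play_rows --commands '[{"offset":[0,0,0.025],"twist":0},{"offset":[0,0,0.022],"twist":0},{"offset":[0,0,0],"twist":0},{"offset":[0.004,0,0],"twist":0},{"offset":[0.004,0,0],"twist":0}]'

```text
time: 16.55
tool_pos: [644.7, 77.4, 387.1]
tcp_rot: [3.142, 0.003, -3.124]
contact_force: [0.1, 0.5, 0.0]
grip_width: 0.3
```

```bash
python3 - <<'E'
import numpy as np
# corner path; hinge x 583.5 z83
prev=None
for th in np.arange(1.85,-0.01,-.1):
    rc=np.interp(th,[0,1.85],[141,128]); off=3.5
    x=583.5-rc*np.cos(th)+off*np.sin(th)+9.5; z=83+rc*np.sin(th)+off*np.cos(th)+178
    print(round(th,2),round(x,1),round(z,1), None if prev is None else (round(prev[0]-x,1),round(prev[1]-z,1))); prev=(x,z)
E
```

```text
1.85 631.6 383.1 None
1.75 619.4 387.0 (np.float64(12.3), np.float64(-3.9))
1.65 606.7 389.7 (np.float64(12.7), np.float64(-2.7))
1.55 593.8 391.2 (np.float64(12.9), np.float64(-1.4))
1.45 580.7 391.3 (np.float64(13.1), np.float64(-0.1))
1.35 567.6 390.1 (np.float64(13.1), np.float64(1.2))
1.25 554.6 387.6 (np.float64(13.0), np.float64(2.5))
1.15 541.9 383.8 (np.float64(12.7), np.float64(3.8))
1.05 529.5 378.6 (np.float64(12.3), np.float64(5.1))
0.95 517.7 372.3 (np.float64(11.8), np.float64(6.4))
0.85 506.5 364.8 (np.float64(11.2), np.float64(7.5))
0.75 496.1 356.1 (np.float64(10.4), np.float64(8.7))
0.65 486.5 346.4 (np.float64(9.6), np.float64(9.7))
0.55 477.9 335.7 (np.float64(8.6), np.float64(10.7))
0.45 470.4 324.1 (np.float64(7.5), np.float64(11.6))
0.35 464.1 311.8 (np.float64(6.3), np.float64(12.3))
0.25 459.0 298.8 (np.float64(5.1), np.float64(13.0))
0.15 455.1 285.4 (np.float64(3.8), np.float64(13.5))
0.05 452.7 271.5 (np.float64(2.4), np.float64(13.8))
```

Emit:
play_rows --commands '[{"offset":[0.006,0,0],"twist":0},{"offset":[0.006,0,0],"twist":0},{"offset":[0.006,0,0],"twist":0},{"offset":[0.007,0,0],"twist":0}]'

```text
time: 16.95
tool_pos: [619.6, 76.9, 385.9]
tcp_rot: [3.142, 0.002, -3.124]
contact_force: [3.0, 0.7, 2.0]
grip_width: 0.5
```

Emit:
play_rows --commands '[{"offset":[0.008,0,-0.001],"twist":0},{"offset":[0.008,0,-0.001],"twist":0},{"offset":[0.008,0,-0.001],"twist":0}]'

```text
time: 17.25
tool_pos: [595.2, 76.5, 387.8]
tcp_rot: [3.142, -0.001, -3.124]
contact_force: [2.4, -0.5, -1.2]
grip_width: 0.4
```

```bash
python3 - <<'E'
from h import *
s=snap('side','s10');o=status.get_obs();print(o['time'],o['tool_pos'],o['contact_force'])
y=cv2.resize(s[60:240,240:440],None,fx=3,fy=3,interpolation=cv2.INTER_CUBIC)
cv2.imwrite('pics/s10z.png',y[...,::-1])
E
```

```text
17.3 [594.37924727  76.52330424 388.04946553] [-0.56220349 -0.28050164 -0.08583532]
```

View pics/s10z.png

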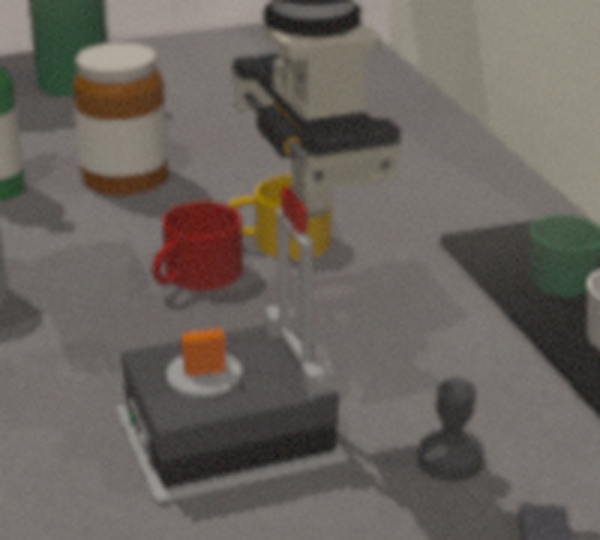

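The push works, and the yoke is about vertical with its tab at the fingertips. I'll continue along the arc.

Emit:
play_rows --commands '[{"offset":[0.01,0,0],"twist":0},{"offset":[0.01,0,0],"twist":0},{"offset":[0.01,0,0],"twist":0},{"offset":[0.01,0,0.001],"twist":0},{"offset":[0.01,0,0.003],"twist":0}]'

```text
time: 17.8
tool_pos: [545.5, 75.6, 384.4]
tcp_rot: [3.142, 0.001, -3.124]
contact_force: [2.2, -0.5, -0.3]
grip_width: 0.0
```

Emit:
play_rows --commands '[{"offset":[0.01,0,0.004],"twist":0},{"offset":[0.01,0,0.004],"twist":0},{"offset":[0.01,0,0.005],"twist":0},{"offset":[0.009,0,0.006],"twist":0}]'

```text
time: 18.2
tool_pos: [506.4, 74.9, 365.3]
tcp_rot: [3.141, 0.001, -3.124]
contact_force: [2.3, -0.8, 0.3]
grip_width: 0.6
```

```bash
python3 - <<'E'
from h import *
s=snap('side','s11');o=status.get_obs();print(o['time'],o['tool_pos'],o['contact_force'])
y=cv2.resize(s[60:240,240:440],None,fx=3,fy=3,interpolation=cv2.INTER_CUBIC)
cv2.imwrite('pics/s11z.png',y[...,::-1])
E
```

```text
18.25 [505.09517608  74.97345316 364.25090804] [-0.1810299   0.72479357 -1.45206673]
```

View pics/s11z.png

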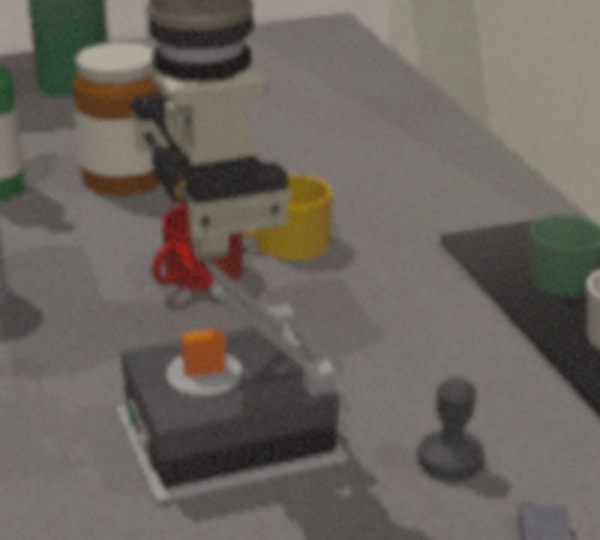

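Emit:
play_rows --commands '[{"offset":[0.0095,0,0.008],"twist":0},{"offset":[0.009,0,0.009],"twist":0},{"offset":[0.008,0,0.01],"twist":0},{"offset":[0.007,0,0.011],"twist":0}]'

```text
time: 18.65
tool_pos: [473.3, 74.3, 327.4]
tcp_rot: [3.142, 0.001, -3.124]
contact_force: [1.8, -0.3, 1.1]
grip_width: 0.1
```

Emit:
play_rows --commands '[{"offset":[0.005,0,0.01],"twist":0},{"offset":[0.004,0,0.01],"twist":0},{"offset":[0.003,0,0.008],"twist":0}]'

```text
time: 18.95
tool_pos: [461.3, 74.1, 298.8]
tcp_rot: [3.141, 0.0, -3.124]
contact_force: [1.3, -0.2, 0.4]
grip_width: 0.3
```

```bash
python3 - <<'E'
from h import *
s=snap('side','s12');o=status.get_obs();print(o['time'],o['tool_pos'],o['contact_force'])
y=cv2.resize(s[60:240,240:440],None,fx=3,fy=3,interpolation=cv2.INTER_CUBIC)
cv2.imwrite('pics/s12z.png',y[...,::-1])
E
```

```text
19.0 [460.69286507  74.10918799 297.66572677] [-0.09190649 -0.23453243  0.63580672]
```

View pics/s12z.png

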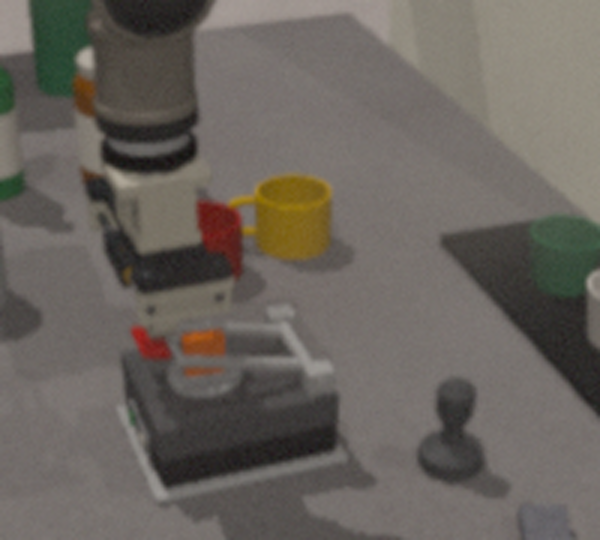

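Emit:
play_rows --commands '[{"offset":[0.005,0,0.008],"twist":0},{"offset":[0.004,0,0.008],"twist":0},{"offset":[0.002,0,0.007],"twist":0},{"offset":[0.001,0,0.005],"twist":0},{"offset":[0,0,0.002],"twist":0}]'

```text
time: 19.5
tool_pos: [449.3, 73.9, 268.6]
tcp_rot: [3.141, -0.001, -3.124]
contact_force: [-1.0, 0.4, 0.9]
grip_width: 0.5
```

Emit:
play_rows --commands '[{"offset":[0,0,0.001],"twist":0},{"offset":[0,0,0.001],"twist":0},{"offset":[0,0,0],"twist":0}]'

```text
time: 19.8
tool_pos: [449.6, 73.9, 267.1]
tcp_rot: [3.142, -0.0, -3.124]
contact_force: [0.5, 0.8, 0.7]
grip_width: 0.5
```

Emit:
play_rows --commands '[{"offset":[0,0,0.001],"twist":0},{"offset":[0,0,0.001],"twist":0},{"offset":[0,0,0],"twist":0}]'

```text
time: 20.1
tool_pos: [449.6, 73.9, 265.2]
tcp_rot: [3.142, 0.0, -3.124]
contact_force: [0.6, -0.7, -1.2]
grip_width: 0.4
```

Emit:
play_rows --commands '[{"offset":[0,0,0.0005],"twist":0},{"offset":[0,0,0.0005],"twist":0},{"offset":[0,0,0],"twist":0}]'

```text
time: 20.4
tool_pos: [449.6, 73.9, 264.6]
tcp_rot: [3.142, 0.0, -3.124]
contact_force: [-2.1, 0.0, 6.5]
grip_width: 0.2
```

Emit:
play_rows --commands '[{"offset":[0,0,0.0005],"twist":0},{"offset":[0,0,0],"twist":0},{"offset":[0,0,0],"twist":0}]'

```text
time: 20.7
tool_pos: [449.6, 73.9, 264.6]
tcp_rot: [-3.142, 0.001, -3.124]
contact_force: [-3.4, 0.2, 10.0]
grip_width: 0.4
```

Emit:
play_rows --commands '[{"offset":[0,0,-0.01],"twist":0},{"offset":[0,0,-0.03],"twist":0},{"offset":[0,0,-0.04],"twist":0},{"offset":[0,0,-0.04],"twist":0},{"offset":[0,0,-0.04],"twist":0}]'

```text
time: 21.2
tool_pos: [449.2, 73.9, 425.8]
tcp_rot: [3.141, 0.0, -3.124]
contact_force: [1.9, -0.3, 0.2]
grip_width: 0.5
```

Emit:
play_rows --commands '[{"offset":[0,0,0],"twist":0},{"offset":[0,0,0],"twist":0},{"offset":[0,0,0],"twist":0}]'

```text
time: 21.5
tool_pos: [449.2, 73.9, 422.6]
tcp_rot: [3.141, -0.002, -3.124]
contact_force: [-0.2, 0.3, -0.0]
grip_width: 0.8
```

```bash
python3 - <<'E'
from h import *
s=snap('side','s13');w=snap('wrist','w13');t=snap('top','t13');o=status.get_obs();print(o['time'],o['tool_pos'],o['contact_force'])
y=cv2.resize(s[110:260,260:460],None,fx=3,fy=3,interpolation=cv2.INTER_CUBIC)
cv2.imwrite('pics/s13z.png',y[...,::-1])
E
```

```text
21.65 [449.44961686  73.86002448 422.48792749] [ 0.00808341  0.28334173 -0.30317308]
```

View pics/s13z.png

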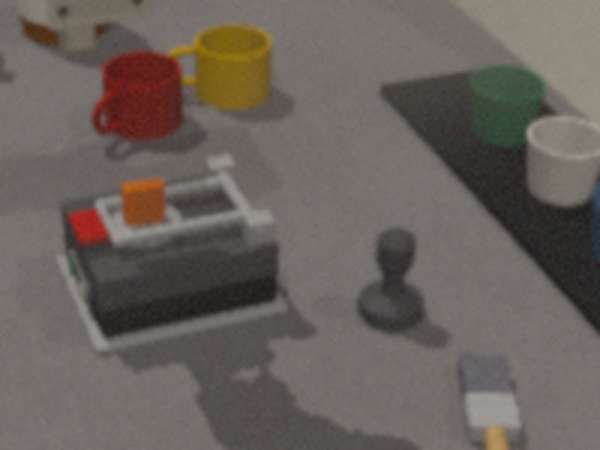

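View pics/w13.png

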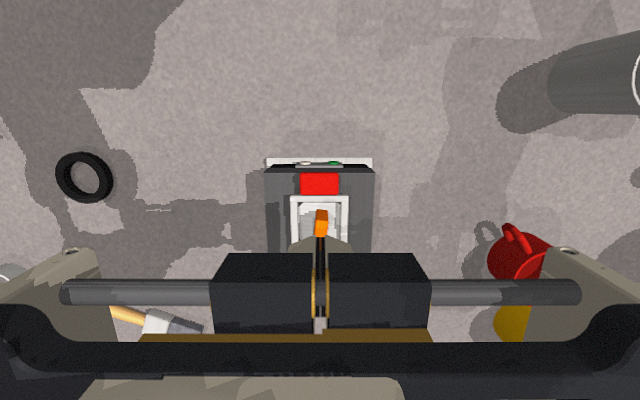

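View pics/t13.png

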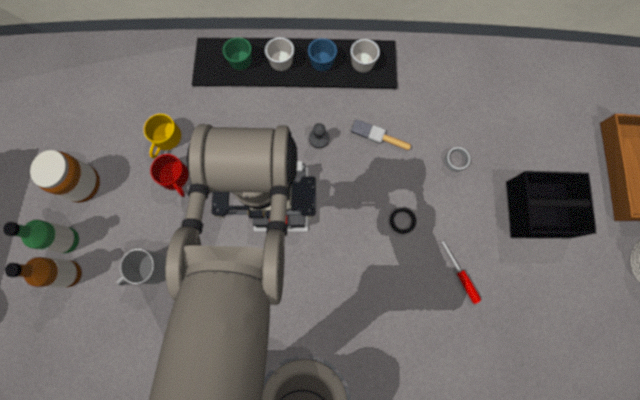

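```bash
python3 - <<'E'
from h import *
w,c=load('w13');s,cs=load('s13')
def red(im,x0,x1,y0,y1):
    h=cv2.cvtColor(im,cv2.COLOR_RGB2HSV);m=cv2.inRange(h,(0,150,70),(6,255,255))|cv2.inRange(h,(174,150,70),(180,255,255));k=np.zeros_like(m);k[y0:y1,x0:x1]=m[y0:y1,x0:x1]
    M=cv2.moments(k,True);return cv2.boundingRect(k),(M['m10']/M['m00'],M['m01']/M['m00'])
a=red(w,280,360,165,205);b=red(s,278,305,170,200);print(a,b)
o1,d1=ray(c,[a[1]]);o2,d2=ray(cs,[b[1]]);print(tri([(o1,d1[0]),(o2,d2[0])]))
ticket.close_job()
E
```

```text
((299, 172, 40, 23), (318.7352614015573, 182.98553948832037)) ((283, 180, 13, 11), (288.8252427184466, 185.1747572815534))
(array([446.68444607,  72.5557887 ,  81.96781042]), [np.float64(1.1472931151392418), np.float64(1.147293115139315)])
the job is handed in; nothing more can be done
```

The burr carrier is seated in the grinder's throat and the hold-down yoke is fully closed over it. The gripper is clear of everything, and I handed the job in at about 21.7 s. No verdict was reported.

- **Seating the carrier:** I measured the slot's angle from the wrist camera (about −0.10 rad) and turned the carrier to match, so the tongue entered the slot on the way down with no resistance. I did not need to search for it by turning under pressure. Contact came at tool height 257.7 mm, the height predicted for the flange lying fully down. If the tongue had only been resting on the rotor, contact would have come about 8 mm higher. The highest reading was about 6 N, roughly 9 N of contact once the carrier's weight is counted. A 3.5° turn there and back left the height unchanged. After release, the pictures showed the flange flush.
- **Closing the yoke:** I pushed the tab over with closed fingers, with readings of a few newtons on the way. It met its stop at 264.6 mm against 264.5 mm expected, and pressing to 10 N moved it no further. The last pictures show it level around the grip bar, with the bystander items still in their places. The brush and yellow mug were partly hidden by the arm in some views.

**Check that disagreed:** a final two-view measurement put the tab's centre at 82 mm, where its top face should be at 86.5 mm. The two rays missed each other by 2.3 mm, and the red patch in the side view includes the tab's edge faces. I trusted the contact height over this measurement.

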